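# Sample cylinders in order of size on the rail

### The arm

A 7-joint arm with a two-finger parallel gripper is mounted at the origin on the work surface. World frame = base frame: x ahead of the robot, y to its left, z up, the work surface at z = 0. Lengths are in m, angles in rad, forces in N, time in s.
With the tool pointing down it reaches from about 0.35 to 0.9 m from the base axis. Payload 8.1 kg.
Tool frame: the origin (TCP) lies midway between the tips of the shut fingers; the grasp point (between the pads) lies arm.grasp_offset behind it (arm.grasp_offset is the distance from the TCP to the grasp point, in m); z points along the fingers, y is the line along which they close (so a half turn about z gives the same grasp; the last joint's range is limited). The gripper opens to 92 mm and grips with 3 to 60 N. Pads are 19 mm wide; open, the fingers measure 130 mm over their backs; the gripper's body (75 mm by 190 mm) begins 47 mm behind the grasp point.
Start: joints at [-1.433, 0.434, 0.025, 1.573, -0.012, 1.134, -0.075], TCP at [0.149, 0.607, 0.227] pointing down, gripper open.
Joint ranges: [-2.62, 2.62], [-0.44, 2.09], [-1.27, 1.32], [0.08, 2.57], [-1.32, 4.46], [0.12, 2], [-2.74, 2.74]. Speed limits (rad/s): [2.22, 2.22, 3.01, 3.01, 3.14, 3.14, 3.14].

### API

Orientations are given as a rotation vector (axis times angle).
In Python, from cell import observe, imaging, arm gives the robot as it stands.
- The arm moves only by the tool apply_moves, never from a script. Its argument "commands" is a list of rows, each a list of 5 numbers: the opening in per cent of the stroke, from 0 (shut) to 100 (fully open), then the shift along the world's x, y, z in units of 0.06 m (1.0 is 0.06 m), then the turn about the world's z in units of 0.5 rad (1.0 is 0.5 rad). A call has 1 to 12 rows; each row shifts and turns the commanded pose from where the row before left it; what a row does not reach is not made up. A row lasts 1/8 s, in which the tool goes at most 62.5 mm and 10.7 degrees, less where a joint would pass 70% of its speed; a pose out of reach is approached as far as the arm can. A call with a number of a shift or a turn outside -1 to 1 is refused whole. A call with a gripper value outside its range is refused whole. The fingers move at their own pace and stop on an object; "newtons" is the grip in N (left out, the last holds). Time passes only in rows, so rows that do not move let the fingers close. It gives the time, the measured TCP pose, the force, the opening and the grip force at its end, in the units of the state.
- observe(): the state, without advancing time (a new reading comes with each control period).
- imaging.get_image(name): name is "side" or "top" or "wrist"; returns (picture, depth): 384x512x3 uint8, red, green, blue; 384x512 float32, m along the optical axis (not along the pixel's ray), 0 where there is no reading.
- imaging.camera_params(name): a dict with "camera_matrix" (3x3 intrinsics, pixels), "origin" and "rotation" of the camera in the world; the wrist camera has in their place "tool_from_camera" (4x4, takes a point from camera to tool coordinates, whose origin is the TCP and whose axes are the flange's). Camera axes: x right, y up, looking along -z (the intrinsics and any distortion apply to the point x, -y, -z); pixel columns grow to the right and rows downward; lengths in m; the calibration is good to about 2 mm. A picture is of the moment at which its call begins: read the wrist's pose just before it. camera_params takes no time and is no camera call.
- arm.sign_off(): hands the job in; it is judged then, once.
The state is a dict: "clock": time; "joints": joint angles; "dq": joint speeds; "joint_efforts": joint torques, N m; "position": TCP position; "ee_rot": TCP orientation; "force": force on the tool from outside, world axes, zero at the start; "ft_torque": the same for the moment, N m; "width": opening from 0.0 (shut) to 1.0 (fully open); "gripper_force": force on a finger pad.
Only numpy, scipy, OpenCV 4.12 (cv2) and the standard library are available. Lean on these libraries where they do the work, as an engineer would, in place of code of your own. Each camera call takes 0.05 s, during which the arm holds its last target. There are 200 camera calls.

### The job

Line up the four gas sample cylinders on the rail in order of size, smallest on the pad beside the inlet valve with the brass wheel and largest at the far end, one standing upright in the middle of each pad. Do not let any cylinder fall over, and leave the amber bottle standing where it is.

Things in the scene. Friction and masses are not known exactly. Their poses are not given: they have to be found in the camera images.
- cyl_s: the smallest of four upright bare-aluminium gas sample cylinders, each with a small black valve knob on top: body 30 mm in diameter and 70 mm tall with a low domed shoulder (the straight wall ends 64 mm above the bottom), 92 mm tall to the top of the 16 mm wide knob; about 90 g. Origin: centre of its underside, z up along its axis
- cyl_m: the second smallest of four upright bare-aluminium gas sample cylinders, each with a small black valve knob on top: body 38 mm in diameter and 85 mm tall with a low domed shoulder (the straight wall ends 77 mm above the bottom), 107 mm tall to the top of the 16 mm wide knob; about 160 g. Origin: centre of its underside, z up along its axis
- cyl_l: the second largest of four upright bare-aluminium gas sample cylinders, each with a small black valve knob on top: body 46 mm in diameter and 100 mm tall with a low domed shoulder (the straight wall ends 90 mm above the bottom), 122 mm tall to the top of the 16 mm wide knob; about 250 g. Origin: centre of its underside, z up along its axis
- cyl_xl: the largest of four upright bare-aluminium gas sample cylinders, each with a small black valve knob on top: body 54 mm in diameter and 115 mm tall with a low domed shoulder (the straight wall ends 104 mm above the bottom), 137 mm tall to the top of the 16 mm wide knob; about 360 g. Origin: centre of its underside, z up along its axis
- pad_1: round black rubber pad, 68 mm across, 4 mm thick, fixed on the rail's aluminium plate: number 1 from the robot's left in a row of four, 78 to 98 mm apart. Origin: centre of its underside, 8 mm above the bench; a cylinder stands on its top, 12 mm above the bench. x axis: across the row, away from the robot; y axis: along the row, to the robot's left
- pad_2: the same kind of pad, number 2 of the row from the robot's left, same axes and origin. Along the far edge of the rail, its near face 44 to 52 mm beyond the pads' centres, runs a steel bar that ends 28 mm above the bench, with brass stubs up to 34 mm
- pad_3: the same kind of pad, number 3 of the row from the robot's left, same axes and origin
- pad_4: the same kind of pad, number 4 of the row from the robot's left, same axes and origin
- inlet: the rail's inlet valve: steel block 36 x 30 x 22 mm under a round brass hand wheel 34 mm across, 38 mm tall in all, fixed at one end of the row of pads (left or right, it varies), 58 to 68 mm from the centre of the last pad. The other end of the row has a plain steel block without a wheel. Origin: centre of its underside, 8 mm above the bench
- amber_bottle: small amber glass bottle with a black cap, 34 mm across and 75 mm tall, standing among the cylinders; to be left alone. Origin: centre of its underside
Mind the look-alikes: they are no part of the job. What is shaped like the cyl_s but pink is not meant.

How it is judged:
At the end, for the whole second after the job is handed in: Counted from the pad beside the inlet valve, the pads carry the smallest, second smallest, second largest and largest cylinder, each within 14 mm of its pad's centre, standing on the pad upright (within 0.08 rad), released and at rest (((horizontal distance between inlet and pad_1 below 0.1 m and horizontal distance between cyl_s and pad_1 below 0.014 m and horizontal distance between cyl_m and pad_2 below 0.014 m and horizontal distance between cyl_l and pad_3 below 0.014 m and horizontal distance between cyl_xl and pad_4 below 0.014 m) or (horizontal distance between inlet and pad_4 below 0.1 m and horizontal distance between cyl_s and pad_4 below 0.014 m and horizontal distance between cyl_m and pad_3 below 0.014 m and horizontal distance between cyl_l and pad_2 below 0.014 m and horizontal distance between cyl_xl and pad_1 below 0.014 m)) and angle between each of cyl_s, cyl_m, cyl_l, cyl_xl's own z axis and vertical below 0.08 rad and height (world z) of cyl_s between 0.008 and 0.017 m and linear speed of each of cyl_s, cyl_m, cyl_l, cyl_xl below 0.02 m/s and angular speed of each of cyl_s, cyl_m, cyl_l, cyl_xl below 0.2 rad/s and height (world z) of cyl_m between 0.008 and 0.017 m and height (world z) of cyl_l between 0.008 and 0.017 m and height (world z) of cyl_xl between 0.008 and 0.017 m); the robot touches nothing.
It fails at once if a cylinder falls over (angle between any of cyl_s, cyl_m, cyl_l, cyl_xl's own z axis and vertical above 0.7 rad).
It fails at once if the amber bottle is shifted more than 30 mm or knocked over (distance of amber_bottle from where it was at the start of the episode above 0.03 m or angle between amber_bottle's own z axis and vertical above 0.5 rad).
It also fails if it takes over 120 s, if anything falls off the work surface, if the arm or the gripper's body presses on something with over 40 N, if the wrist force passes 120 N, or if a joint passes its speed limit or range.

## Working session

There is one attempt and no reset: what is moved stays moved. The work goes in short steps, Python scripts to look and compute and a tool call to move; the robot and the scene stay as the last step left them, time stands still between calls to the robot, and variables do not carry over. Pictures are saved under pics/ and viewed, at most 14 in all, crops included, and the job is handed in when it is done.

Besides the shell and the picture viewer there is one more tool, called after "Request:" in YAML: its name, and indented under it one key for each argument. apply_moves: Moves the arm, as the interface text tells. Its arguments: {"type":"object","properties":{"commands":{"type":"array"},"newtons":{"type":"number"}},"required":["commands"]}

```bash
ls; mkdir -p pics
python3 - <<'E'
from cell import observe, imaging, arm
import cv2,numpy as np
s=observe();print({k:np.round(v,3) for k,v in s.items()},arm.grasp_offset)
for n in("top","side"):
    im,d=imaging.get_image(n);cv2.imwrite(f"pics/{n}0.png",im[:,:,::-1]);np.save(f"{n}_d.npy",d);np.save(f"{n}_i.npy",im);print(imaging.camera_params(n))
E
```

```text
pics
{'clock': np.float64(0.0), 'joints': array([-1.433,  0.435,  0.025,  1.574, -0.012,  1.134, -0.075]), 'dq': array([ 0.001, -0.   ,  0.002, -0.   , -0.002,  0.001,  0.001]), 'joint_efforts': array([-0.0000e+00, -6.6785e+01,  9.8500e-01, -3.1447e+01, -6.0000e-02,
        4.3000e-02,  0.0000e+00]), 'position': array([0.149, 0.606, 0.226]), 'ee_rot': array([-3.770e-01, -3.119e+00,  2.000e-03]), 'force': array([-0.263,  0.203, -1.111]), 'ft_torque': array([ 0.037,  0.005, -0.027]), 'gripper_force': np.float64(0.0), 'width': np.float64(0.997)} 0.0188
{'camera_matrix': array([[457.49641303,   0.        , 254.0582986 ],
       [  0.        , 457.49641303, 192.93743683],
       [  0.        ,   0.        ,   1.        ]]), 'origin': array([0.33156387, 0.00706379, 1.18196547]), 'rotation': array([ 0.12236111, -0.08972905, -1.59028114])}
{'camera_matrix': array([[358.5430619 ,   0.        , 258.77924338],
       [  0.        , 358.5430619 , 184.81035124],
       [  0.        ,   0.        ,   1.        ]]), 'origin': array([0.34790925, 0.57334772, 0.55431993]), 'rotation': array([ 0.15906578, -1.17679377, -2.65672262])}
```

View pics/top0.png

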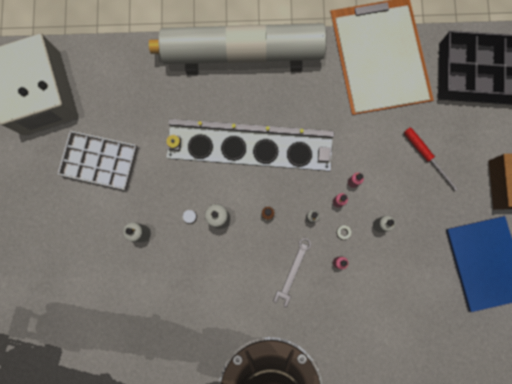

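View pics/side0.png

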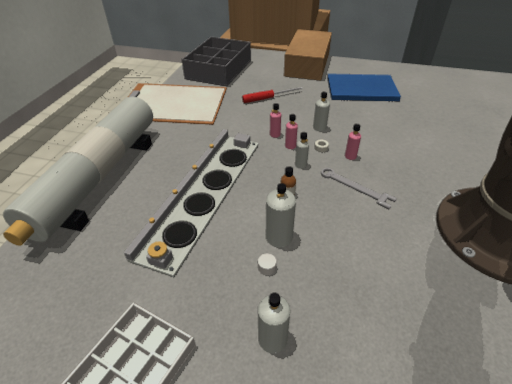

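Inlet (brass wheel, top view 173,141) is next to pad_1, which sits at (200,146). Pads 2–4 are at (233,148), (265,151) and (299,154). Cylinders: l (133,232), xl (217,216), s (312,216), m (387,223). Amber bottle is at (268,214).

```bash
cat > h.py <<'E'
import numpy as np,cv2
from scipy.spatial.transform import Rotation as R
from cell import imaging,observe
def ray(uv,z,K,o,Rm):
    u,v=uv;d=Rm@np.array([(u-K[0,2])/K[0,0],-(v-K[1,2])/K[1,1],-1.]);return o+d*(z-o[2])/d[2]
def cam(n,s=None):
    p=imaging.camera_params(n);K=p["camera_matrix"]
    if n!="wrist":return K,np.array(p["origin"]),R.from_rotvec(p["rotation"]).as_matrix()
    T=p["tool_from_camera"];Rt=R.from_rotvec(s["ee_rot"]).as_matrix()
    return K,s["position"]+Rt@T[:3,3],Rt@T[:3,:3]
def blobs(img,thr,amin,amax):
    m=(img.max(2)<thr).astype(np.uint8);n,l,st,c=cv2.connectedComponentsWithStats(m)
    return [(c[i],st[i,4],st[i,2:4]) for i in range(1,n) if amin<st[i,4]<amax]
E
python3 - <<'E'
from h import *
for n,Z in(("top",{}),("side",{})):
    im=np.load(n+"_i.npy");C=cam(n)
    for c,a,wh in blobs(im,45,6,1500):
        print(n,np.round(c,1),a,wh,*[np.round(ray(c,z,*C)[:2],4) for z in(.012,.086,.101,.116,.131)])
im=np.load("top_i.npy")
big=[cv2.resize(im[y-24:y+24,x-24:x+24],(190,190),interpolation=0) for x,y in((133,232),(217,216),(312,216),(387,223))]
cv2.imwrite("pics/cr.png",np.hstack(big)[:,:,::-1])
E
```

```text
top [481.7  44.4] 1072 [61 32] [ 0.8757 -0.5862] [ 0.8413 -0.5486] [ 0.8343 -0.541 ] [ 0.8274 -0.5334] [ 0.8204 -0.5258]
top [462.3  83.6] 1170 [74 71] [ 0.7684 -0.5259] [ 0.7408 -0.4922] [ 0.7352 -0.4854] [ 0.7296 -0.4785] [ 0.724  -0.4717]
top [295.8  65.5] 115 [12 12] [ 0.8318 -0.0892] [ 0.8001 -0.0831] [ 0.7937 -0.0818] [ 0.7873 -0.0806] [ 0.7809 -0.0794]
top [465.3  73.4] 375 [25 27] [ 0.7962 -0.5361] [ 0.7669 -0.5017] [ 0.7609 -0.4948] [ 0.7549 -0.4878] [ 0.749  -0.4809]
top [191.4  68.4] 122 [13 11] [0.832  0.1911] [0.8004 0.1795] [0.794  0.1771] [0.7876 0.1748] [0.7811 0.1724]
top [493.4  75.5] 427 [26 27] [ 0.7884 -0.6093] [ 0.7595 -0.5703] [ 0.7537 -0.5624] [ 0.7478 -0.5545] [ 0.742  -0.5466]
top [509.   71.9] 54 [ 5 11] [ 0.7971 -0.6508] [ 0.7676 -0.6092] [ 0.7617 -0.6008] [ 0.7557 -0.5924] [ 0.7497 -0.5839]
top [42.2 85. ] 33 [7 7] [0.7972 0.5945] [0.7678 0.5573] [0.7618 0.5498] [0.7558 0.5422] [0.7499 0.5347]
top [22.9 91.5] 34 [7 6] [0.7806 0.6464] [0.7522 0.6059] [0.7464 0.5977] [0.7407 0.5895] [0.7349 0.5814]
top [199.7 145.9] 258 [19 17] [0.6182 0.1698] [0.6    0.159
[... 2786 characters left out ...]
.1811] [0.5504 0.1941] [0.5434 0.207 ]
side [ 75.7 220.2] 395 [29 22] [0.8369 0.1914] [0.7702 0.2435] [0.7567 0.2541] [0.7432 0.2646] [0.7296 0.2752]
side [470.2 258.3] 314 [75 71] [0.0769 0.0932] [0.1139 0.1587] [0.1213 0.172 ] [0.1288 0.1853] [0.1363 0.1986]
side [178.9 233.1] 463 [28 22] [0.6187 0.1704] [0.5817 0.2254] [0.5742 0.2365] [0.5668 0.2477] [0.5593 0.2588]
side [181.8 241.3] 79 [34 21] [0.6049 0.188 ] [0.5699 0.2405] [0.5628 0.2512] [0.5556 0.2619] [0.5485 0.2725]
side [510.7 256.5] 10 [2 8] [0.0044 0.0704] [0.0513 0.139 ] [0.0608 0.153 ] [0.0703 0.1669] [0.0798 0.1808]
side [274.4 299.7] 119 [10 14] [0.4052 0.2641] [0.3974 0.3063] [0.3958 0.3148] [0.3942 0.3234] [0.3926 0.3319]
```

View pics/cr.png

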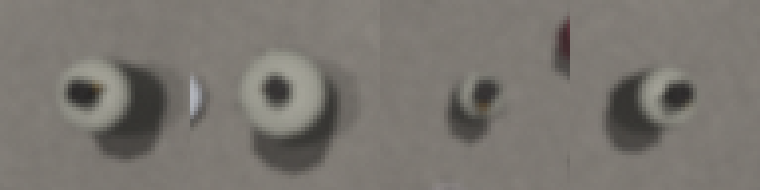

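Request:
apply_moves:
  commands:
    - [100,0.3,-0.75,0,-0.22]
    - [100,0.3,-0.75,0,-0.22]
    - [100,0.3,-0.75,0,-0.22]
    - [100,0.3,-0.75,0,-0.22]
    - [100,0.3,-0.75,0,-0.22]
    - [100,0.3,-0.75,0,-0.22]
    - [100,0.3,-0.75,0,-0.22]
    - [100,0.3,-0.75,0,-0.22]
    - [100,0.3,-0.75,0,-0.22]
    - [100,0.3,-0.75,0,-0.22]
    - [100,0.3,-0.75,0,-0.22]
    - [100,0.3,-0.75,0,-0.22]
  newtons: 15

```text
clock: 1.6
position: [0.3653, 0.0655, 0.2268]
ee_rot: [-2.214, -2.229, -0.001]
force: [1.1, 1.1, 0.7]
width: 1.002
gripper_force: 0.0
```

Request:
apply_moves:
  commands:
    - [100,0.25,-0.75,0,-0.02]
    - [100,0.25,-0.75,0,0]
    - [100,0.25,-0.75,0,0]
    - [100,0.23,-0.75,0,0]
    - [100,0,0,0,0]
    - [100,0,0,0,0]

```text
clock: 2.35
position: [0.4234, -0.1126, 0.2264]
ee_rot: [-2.221, -2.22, 0.001]
force: [-0.2, 0.7, -0.6]
width: 0.999
gripper_force: 0.0
```

Run:
```python
from h import *
s=observe();im,d=imaging.get_image("wrist");cv2.imwrite("pics/w1.png",im[:,:,::-1])
print(s["position"],R.from_rotvec(s["ee_rot"]).as_matrix().round(3),s["joints"].round(2),imaging.camera_params("wrist"))
K,o,Rm=cam("wrist",s)
p=np.linalg.inv(Rm)@(np.array([.424,-.114,.092])-o);print(o,K[0,2]+K[0,0]*p[0]/-p[2],K[1,2]-K[1,1]*p[1]/-p[2])
```

```text
[ 0.42341584 -0.11258723  0.22639735] [[ 0.     1.    -0.001]
 [ 1.    -0.     0.   ]
 [ 0.    -0.001 -1.   ]] [-0.58  0.14  0.83  2.05 -0.12  1.01  0.3 ] {'camera_matrix': array([[302.16527241,   0.        , 256.95865068],
       [  0.        , 302.16527241, 190.16787254],
       [  0.        ,   0.        ,   1.        ]]), 'tool_from_camera': array([[-1.11996604e-03,  9.69684084e-01,  2.44359413e-01,
         6.52652974e-02],
       [ 9.99998042e-01,  1.48461988e-03, -1.30810766e-03,
         7.52530048e-05],
       [-1.63123202e-03,  2.44357470e-01, -9.69683849e-01,
        -1.57758528e-01],
       [ 0.00000000e+00,  0.00000000e+00,  0.00000000e+00,
         1.00000000e+00]])}
[ 0.42368944 -0.04735433  0.38416906] 257.2118196397852 183.4022823626864
```

View pics/w1.png

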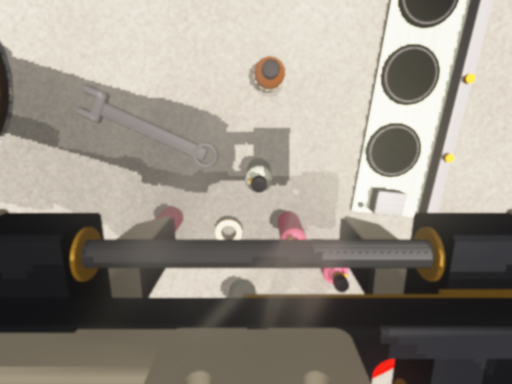

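Wrist view: cyl_s's knob is at (258,184), within 1–2 mm of the estimate, and pink look-alikes at (290,225) and (170,215) are clear of the fingers. Descending on cyl_s.

Request:
apply_moves:
  commands:
    - [100,0.03,-0.03,-0.6,0]
    - [100,0,0,-0.6,0]
    - [100,0,0,-0.6,0]
    - [100,0,0,-0.6,0]
    - [100,0,0,-0.6,0]
    - [100,0,0,-0.25,0]
    - [100,0,0,0,0]
    - [100,0,0,0,0]

```text
clock: 3.4
position: [0.4265, -0.1147, 0.0328]
ee_rot: [2.22, 2.221, 0.002]
force: [0.5, -0.2, 0.3]
width: 0.998
gripper_force: 0.0
```

Request:
apply_moves:
  commands:
    - [20,0,0,0,0]
    - [20,0,0,0,0]
    - [20,0,0,0,0]
    - [20,0,0,0,0]
    - [20,0,0,0,0]
    - [20,0,0,0,0]
    - [20,0,0,0,0]
    - [20,0,0,0,0]

```text
clock: 4.4
position: [0.4256, -0.1149, 0.0317]
ee_rot: [-2.222, -2.221, 0.0]
force: [-0.8, -1.1, -1.1]
width: 0.322
gripper_force: 15.0
```

Request:
apply_moves:
  commands:
    - [20,0,0,0.2,0]
    - [20,0,0,0.6,0]
    - [20,0,0,0.6,0]
    - [20,0,0,0.6,0]
    - [20,0,0,0.6,0]
    - [20,0,0,0.4,0]
    - [20,0,0,0,0]

```text
clock: 5.28
position: [0.4266, -0.1151, 0.2136]
ee_rot: [2.22, 2.22, 0.005]
force: [0.8, -0.2, -1.6]
width: 0.322
gripper_force: 15.0
```

Request:
apply_moves:
  commands:
    - [20,0.32,0.475,0,0]
    - [20,0.32,0.475,0,0]
    - [20,0.32,0.475,0,0]
    - [20,0.32,0.475,0,0]
    - [20,0.32,0.475,0,0]
    - [20,0.32,0.475,0,0]
    - [20,0.32,0.475,0,0]
    - [20,0.32,0.475,0,0]
    - [20,0.32,0.475,0,0]
    - [20,0.32,0.475,0,0]
    - [20,0,0,0,0]
    - [20,0,0,0,0]

```text
clock: 6.78
position: [0.617, 0.1691, 0.2108]
ee_rot: [-2.222, -2.22, 0.003]
force: [0.1, -0.1, -1.8]
width: 0.324
gripper_force: 15.0
```

Run:
```python
from h import *
s=observe();im,d=imaging.get_image("wrist");cv2.imwrite("pics/w2.png",im[:,:,::-1])
print(s["position"],s["joints"].round(2),s["width"])
C=cam("wrist",s)
for c,a,wh in blobs(im,60,300,8000):
    print(c.round(1),a,wh,ray(c,.012,*C).round(4))
```

```text
[0.61701074 0.1690978  0.21080349] [-0.81  0.54  0.72  1.59 -0.38  1.15 -0.  ] 0.3236719351076795
[449.4 153.3] 372 [18 27] [0.8445 0.1886 0.012 ]
[398.5 228.3] 886 [76 19] [0.7951 0.0944 0.012 ]
[254.2 281.3] 789 [45 27] [0.6133 0.0203 0.012 ]
[381.3 283. ] 1150 [108  11] [0.7811 0.0175 0.012 ]
[405.2 318.3] 6796 [203  84] [ 0.8191 -0.0365  0.012 ]
[287.5 313.7] 450 [25 26] [ 0.6583 -0.029   0.012 ]
```

View pics/w2.png

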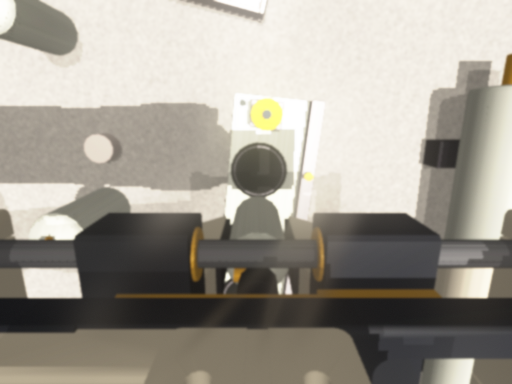

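Pad_1 is at (259,169), centre ≈ (0.6195, 0.1705), matching the earlier estimate. Placing now.

Request:
apply_moves:
  commands:
    - [20,0.033,0.02,-0.5,0]
    - [20,0,0,-0.5,0]
    - [20,0,0,-0.5,0]
    - [20,0,0,-0.5,0]
    - [20,0,0,-0.4,0]
    - [20,0,0,-0.2,0]
    - [20,0,0,-0.05,0]
    - [20,0,0,-0.05,0]
    - [20,0,0,-0.04,0]
    - [20,0,0,0,0]
    - [20,0,0,0,0]

```text
clock: 8.2
position: [0.6198, 0.1715, 0.0476]
ee_rot: [2.221, 2.221, 0.001]
force: [0.3, -0.2, -0.8]
width: 0.322
gripper_force: 15.0
```

Request:
apply_moves:
  commands:
    - [20,0,0,-0.02,0]
    - [20,0,0,-0.02,0]
    - [20,0,0,0,0]
    - [20,0,0,0,0]

```text
clock: 8.7
position: [0.6197, 0.1714, 0.0449]
ee_rot: [2.222, 2.221, -0.0]
force: [-0.4, -0.4, -1.0]
width: 0.323
gripper_force: 15.0
```

Request:
apply_moves:
  commands:
    - [20,0,0,-0.015,0]
    - [20,0,0,0,0]
    - [40,0,0,0,0]
    - [50,0,0,0,0]
    - [70,0,0,0,0]
    - [100,0,0,0,0]
    - [100,0,0,0,0]
    - [100,0,0,0,0]
    - [100,0,0,0,0]

```text
clock: 9.82
position: [0.6196, 0.1714, 0.044]
ee_rot: [2.221, 2.221, 0.0]
force: [0.1, -0.1, -0.1]
width: 0.977
gripper_force: 0.0
```

Request:
apply_moves:
  commands:
    - [100,0,0,0.3,0]
    - [100,0,0,0.7,0]
    - [100,0,0,0.7,0]
    - [100,0,0,0.7,0]
    - [100,0,0,0.7,0]

```text
clock: 10.45
position: [0.6196, 0.1711, 0.2329]
ee_rot: [2.222, 2.22, 0.002]
force: [1.4, -0.1, -0.2]
width: 1.002
gripper_force: 0.0
```

Request:
apply_moves:
  commands:
    - [100,-0.33,-0.7,0,0]
    - [100,-0.33,-0.7,0,0]
    - [100,-0.33,-0.7,0,0]
    - [100,-0.33,-0.7,0,0]
    - [100,-0.33,-0.7,0,0]
    - [100,-0.33,-0.7,0,0]
    - [100,-0.33,-0.7,0,0]
    - [100,-0.33,-0.7,0,0]
    - [100,-0.33,-0.7,0,0]
    - [100,-0.33,-0.7,0,0]
    - [100,-0.33,-0.7,0,0]
    - [100,0,0,0,0]

```text
clock: 11.95
position: [0.3995, -0.2945, 0.2315]
ee_rot: [2.228, 2.212, 0.0]
force: [-0.0, -0.1, 0.4]
width: 0.996
gripper_force: 0.0
```

```bash
cat > knob.py <<'E'
import sys
from h import *
z=float(sys.argv[1]);s=observe();im,d=imaging.get_image("wrist");cv2.imwrite("pics/"+sys.argv[2],im[:,:,::-1])
print(s["position"].round(4),s["joints"].round(2))
C=cam("wrist",s)
for c,a,wh in blobs(im[:212],60,80,1500):
    p=ray(c,z,*C);print(c.round(1),a,wh,p.round(4),"units",((p-s["position"])[:2]/.06).round(2))
E
python3 knob.py .101 w3.png
```

```text
[ 0.3995 -0.2945  0.2315] [-0.18  0.28  0.9   1.92 -0.25  1.05  0.81]
```

View pics/w3.png

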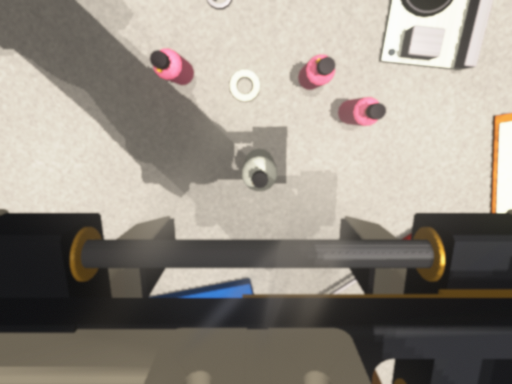

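cyl_m's knob is at (260,179), which puts it at ≈ (0.402, -0.290).

Request:
apply_moves:
  commands:
    - [100,0.05,0.075,-0.6,0]
    - [100,0,0,-0.6,0]
    - [100,0,0,-0.6,0]
    - [100,0,0,-0.6,0]
    - [100,0,0,-0.5,0]
    - [100,0,0,-0.19,0]
    - [100,0,0,0,0]
    - [100,0,0,0,0]

```text
clock: 13.0
position: [0.4057, -0.2863, 0.0457]
ee_rot: [2.22, 2.221, 0.001]
force: [-0.4, -0.4, -0.1]
width: 1.003
gripper_force: 0.0
```

Request:
apply_moves:
  commands:
    - [25,0,0,0,0]
    - [25,0,0,0,0]
    - [25,0,0,0,0]
    - [25,0,0,0,0]
    - [25,0,0,0,0]
    - [25,0,0,0,0]
    - [25,0,0,0,0]
    - [25,0,0,0,0]

```text
clock: 14.0
position: [0.4045, -0.2861, 0.0446]
ee_rot: [-2.221, -2.221, 0.0]
force: [-1.5, -0.4, 0.9]
width: 0.41
gripper_force: 14.9
```

Request:
apply_moves:
  commands:
    - [25,0,0,0.2,0]
    - [25,0,0,0.6,0]
    - [25,0,0,0.6,0]
    - [25,0,0,0.6,0]
    - [25,0,0,0.6,0]
    - [25,0,0,0.4,0]
    - [25,0,0,0,0]
    - [25,0,0,0,0]

```text
clock: 15.0
position: [0.4046, -0.2856, 0.2241]
ee_rot: [-2.221, -2.221, -0.0]
force: [-0.2, 0.3, -1.3]
width: 0.411
gripper_force: 14.9
```

Request:
apply_moves:
  commands:
    - [25,0.345,0.62,0,0]
    - [25,0.345,0.62,0,0]
    - [25,0.345,0.62,0,0]
    - [25,0.345,0.62,0,0]
    - [25,0.345,0.62,0,0]
    - [25,0.345,0.62,0,0]
    - [25,0.345,0.62,0,0]
    - [25,0.345,0.62,0,0]
    - [25,0.345,0.62,0,0]
    - [25,0.345,0.62,0,0]
    - [25,0,0,0,0]
    - [25,0,0,0,0]

```text
clock: 16.5
position: [0.6111, 0.0851, 0.2233]
ee_rot: [-2.222, -2.22, 0.004]
force: [0.1, -0.5, -2.5]
width: 0.417
gripper_force: 15.0
```

Run:
```python
from h import *
s=observe();print(s["position"])
im,d=imaging.get_image("side");a=im[90:330,100:400]
im,d=imaging.get_image("wrist");b=im[:240,100:400]
cv2.imwrite("pics/c4.png",np.hstack([a,b])[:,:,::-1])
```

```text
[0.61107647 0.08508701 0.22326117]
```

View pics/c4.png

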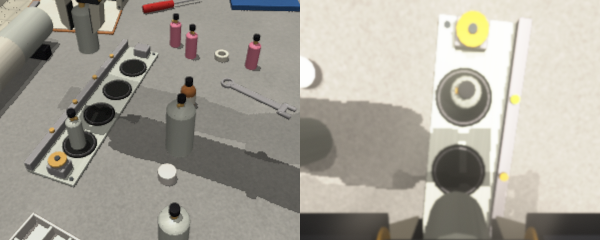

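cyl_s stands inside pad_1's ring. Pad_2's ring is at wrist pixel (258,169), in line with its estimate.

Request:
apply_moves:
  commands:
    - [25,0.015,0.03,-0.5,0]
    - [25,0,0,-0.5,0]
    - [25,0,0,-0.5,0]
    - [25,0,0,-0.5,0]
    - [25,0,0,-0.4,0]
    - [25,0,0,-0.2,0]
    - [25,0,0,-0.08,0]
    - [25,0,0,-0.04,0]
    - [25,0,0,0,0]
    - [25,0,0,0,0]
    - [25,0,0,0,0]

```text
clock: 17.98
position: [0.613, 0.0877, 0.0618]
ee_rot: [2.221, 2.221, 0.001]
force: [-0.2, -0.5, -2.4]
width: 0.41
gripper_force: 15.0
```

Request:
apply_moves:
  commands:
    - [25,0,0,-0.03,0]
    - [25,0,0,-0.02,0]
    - [25,0,0,-0.02,0]
    - [25,0,0,0,0]
    - [25,0,0,0,0]

```text
clock: 18.6
position: [0.6128, 0.0877, 0.0572]
ee_rot: [2.221, 2.221, -0.0]
force: [0.2, 0.5, -2.2]
width: 0.414
gripper_force: 15.0
```

Request:
apply_moves:
  commands:
    - [25,0,0,-0.015,0]
    - [25,0,0,-0.01,0]
    - [25,0,0,0,0]
    - [25,0,0,0,0]

```text
clock: 19.1
position: [0.6128, 0.0876, 0.0565]
ee_rot: [-2.222, -2.221, -0.001]
force: [-3.5, 0.3, 7.6]
width: 0.412
gripper_force: 15.0
```

Request:
apply_moves:
  commands:
    - [50,0,0,0,0]
    - [60,0,0,0,0]
    - [80,0,0,0,0]
    - [100,0,0,0,0]
    - [100,0,0,0,0]
    - [100,0,0,0,0]
    - [100,0,0,0,0]
    - [100,0,0,0.35,0]
    - [100,0,0,0.7,0]
    - [100,0,0,0.7,0]
    - [100,0,0,0.7,0]
    - [100,0,0,0.6,0]

```text
clock: 20.6
position: [0.6128, 0.0876, 0.2405]
ee_rot: [2.221, 2.221, 0.001]
force: [0.4, 1.6, -0.2]
width: 0.999
gripper_force: 0.0
```

Request:
apply_moves:
  commands:
    - [100,-0.52,0.55,0,0]
    - [100,-0.52,0.55,0,0]
    - [100,-0.52,0.55,0,0]
    - [100,-0.52,0.55,0,0]
    - [100,-0.52,0.55,0,0]
    - [100,-0.52,0.55,0,0]
    - [100,-0.52,0.55,0,0]
    - [100,0,0,0,0]
    - [100,0,0,0,0]
    - [100,0,0,0,0]

```text
clock: 21.85
position: [0.3953, 0.3175, 0.2389]
ee_rot: [2.224, 2.219, 0.0]
force: [0.3, 0.1, 0.6]
width: 1.002
gripper_force: 0.0
```

```bash
python3 knob.py .12 w5.png
```

```text
[0.3953 0.3175 0.2389] [-1.42  0.27  0.81  1.88 -0.23  1.08 -0.52]
```

View pics/w5.png

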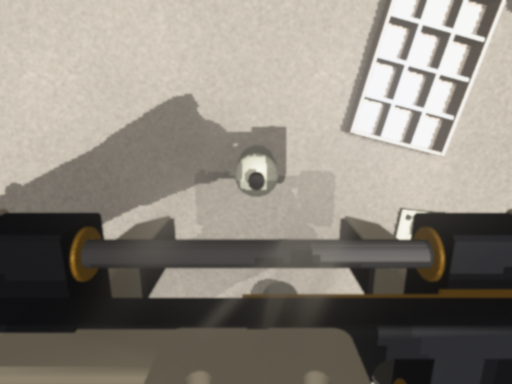

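cyl_l's knob is at (256,181), so it stands at ≈ (0.395, 0.322).

Request:
apply_moves:
  commands:
    - [100,0,0.07,-0.6,0]
    - [100,0,0,-0.6,0]
    - [100,0,0,-0.6,0]
    - [100,0,0,-0.6,0]
    - [100,0,0,-0.4,0]
    - [100,0,0,-0.16,0]
    - [100,0,0,0,0]
    - [100,0,0,0,0]

```text
clock: 22.9
position: [0.3951, 0.3231, 0.062]
ee_rot: [-2.222, -2.221, -0.002]
force: [0.2, -0.6, -0.4]
width: 1.001
gripper_force: 0.0
```

Request:
apply_moves:
  commands:
    - [35,0,0,0,0]
    - [35,0,0,0,0]
    - [35,0,0,0,0]
    - [35,0,0,0,0]
    - [35,0,0,0,0]
    - [35,0,0,0,0]
    - [35,0,0,0,0]
  newtons: 20

```text
clock: 23.78
position: [0.3944, 0.3229, 0.0611]
ee_rot: [2.222, 2.221, -0.0]
force: [0.6, 0.2, -0.5]
width: 0.494
gripper_force: 20.0
```

Request:
apply_moves:
  commands:
    - [35,0,0,0.2,0]
    - [35,0,0,0.6,0]
    - [35,0,0,0.6,0]
    - [35,0,0,0.6,0]
    - [35,0,0,0.6,0]
    - [35,0,0,0.2,0]
    - [35,0,0,0,0]
    - [35,0,0,0,0]

```text
clock: 24.78
position: [0.3936, 0.3225, 0.2279]
ee_rot: [2.221, 2.221, -0.003]
force: [0.0, -0.6, -1.7]
width: 0.493
gripper_force: 20.0
```

Request:
apply_moves:
  commands:
    - [35,0.345,-0.535,0,0]
    - [35,0.345,-0.535,0,0]
    - [35,0.345,-0.535,0,0]
    - [35,0.345,-0.535,0,0]
    - [35,0.345,-0.535,0,0]
    - [35,0.345,-0.535,0,0]
    - [35,0.345,-0.535,0,0]
    - [35,0.345,-0.535,0,0]
    - [35,0.345,-0.535,0,0]
    - [35,0.345,-0.535,0,0]
    - [35,0,0,0,0]
    - [35,0,0,0,0]

```text
clock: 26.28
position: [0.6006, 0.0021, 0.2278]
ee_rot: [-2.221, -2.22, 0.003]
force: [-0.6, 0.3, -2.7]
width: 0.497
gripper_force: 20.0
```

Run:
```python
from h import *
s=observe();print(s["position"])
im,d=imaging.get_image("wrist");C=cam("wrist",s);cv2.imwrite("pics/w6.png",im[:,:,::-1])
for v in(160,165,170,175):print(v,ray((258,v),.012,*C).round(4))
```

```text
[0.60061589 0.0021214  0.22775961]
160 [0.602  0.0119 0.012 ]
165 [0.602  0.0056 0.012 ]
170 [ 0.602  -0.0007  0.012 ]
175 [ 0.602  -0.0071  0.012 ]
```

View pics/w6.png

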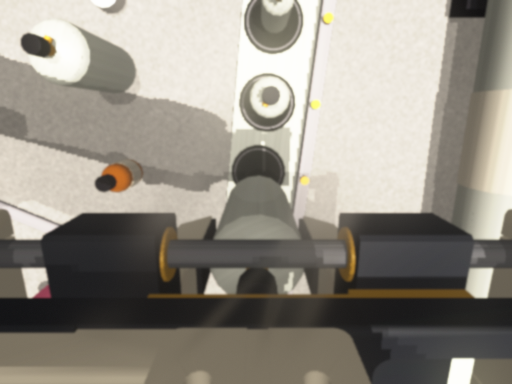

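cyl_m is seen in pad_2's ring. Pad_3 is centred near (258,171).

Request:
apply_moves:
  commands:
    - [35,0.01,-0.03,-0.5,0]
    - [35,0,0,-0.5,0]
    - [35,0,0,-0.5,0]
    - [35,0,0,-0.5,0]
    - [35,0,0,-0.3,0]
    - [35,0,0,-0.15,0]
    - [35,0,0,-0.08,0]
    - [35,0,0,0,0]
    - [35,0,0,0,0]
    - [35,0,0,0,0]

```text
clock: 27.58
position: [0.6023, 0.0001, 0.0779]
ee_rot: [2.221, 2.221, 0.001]
force: [-0.2, -0.5, -2.4]
width: 0.497
gripper_force: 20.0
```

Request:
apply_moves:
  commands:
    - [35,0,0,-0.015,0]
    - [35,0,0,-0.015,0]
    - [35,0,0,0,0]
    - [35,0,0,0,0]

```text
clock: 28.08
position: [0.6019, 0.0, 0.0755]
ee_rot: [-2.222, -2.221, 0.0]
force: [-0.7, 0.2, -2.3]
width: 0.497
gripper_force: 20.0
```

Request:
apply_moves:
  commands:
    - [35,0,0,-0.02,0]
    - [35,0,0,-0.015,0]
    - [35,0,0,0,0]
    - [35,0,0,0,0]

```text
clock: 28.58
position: [0.602, 0.0001, 0.0734]
ee_rot: [2.222, 2.221, 0.0]
force: [0.2, 0.4, -2.3]
width: 0.495
gripper_force: 20.0
```

Request:
apply_moves:
  commands:
    - [35,0,0,-0.015,0]
    - [35,0,0,-0.01,0]
    - [35,0,0,0,0]
    - [35,0,0,0,0]

```text
clock: 29.08
position: [0.6022, 0.0001, 0.0731]
ee_rot: [-2.222, -2.221, -0.002]
force: [-3.9, 0.6, 12.0]
width: 0.499
gripper_force: 20.0
```

Request:
apply_moves:
  commands:
    - [60,0,0,0,0]
    - [70,0,0,0,0]
    - [85,0,0,0,0]
    - [100,0,0,0,0]
    - [100,0,0,0,0]
    - [100,0,0,0,0]
    - [100,0,0,0,0]
    - [100,0,0,0.35,0]
    - [100,0,0,0.7,0]
    - [100,0,0,0.7,0]
    - [100,0,0,0.7,0]
    - [100,0,0,0.5,0]

```text
clock: 30.58
position: [0.6023, -0.0001, 0.251]
ee_rot: [2.221, 2.22, 0.002]
force: [-0.2, 1.2, -1.0]
width: 1.0
gripper_force: 0.0
```

Request:
apply_moves:
  commands:
    - [100,-0.58,0.34,0,0]
    - [100,-0.58,0.34,0,0]
    - [100,-0.58,0.34,0,0]
    - [100,-0.58,0.34,0,0]
    - [100,-0.58,0.34,0,0]
    - [100,0,0,0,0]
    - [100,0,0,0,0]
    - [100,0,0,0,0]

```text
clock: 31.58
position: [0.4288, 0.1013, 0.2491]
ee_rot: [2.223, 2.219, 0.0]
force: [-0.1, -0.9, 0.5]
width: 0.998
gripper_force: 0.0
```

```bash
python3 knob.py .135 w7.png
```

```text
[0.4288 0.1013 0.2491] [-1.16  0.11  0.91  2.01 -0.1   1.06 -0.21]
[ 18.  190.6] 363 [36 43] [0.208  0.0984 0.135 ] units [-3.68 -0.05]
[  6.5 202.5] 99 [15 11] [0.1951 0.087  0.135 ] units [-3.9  -0.24]
```

View pics/w7.png

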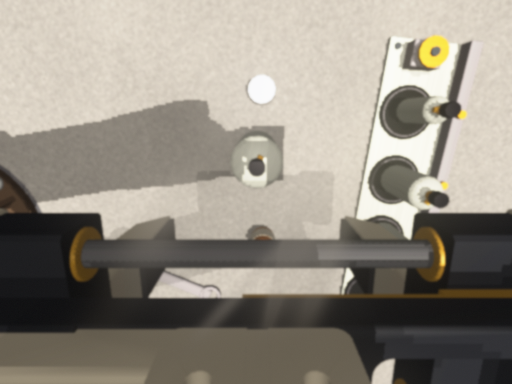

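cyl_xl's knob is at (257,166), so it stands at ≈ (0.429, 0.120). I had read the side-view column for its y wrongly, and I'm correcting that with a +y shift.

Request:
apply_moves:
  commands:
    - [100,0,0.32,0,0]
    - [100,0,0,-0.6,0]
    - [100,0,0,-0.6,0]
    - [100,0,0,-0.6,0]
    - [100,0,0,-0.6,0]
    - [100,0,0,-0.35,0]
    - [100,0,0,-0.13,0]
    - [100,0,0,0,0]
    - [100,0,0,0,0]

```text
clock: 32.75
position: [0.4286, 0.1216, 0.0768]
ee_rot: [2.221, 2.221, 0.002]
force: [-0.2, 0.2, 0.4]
width: 0.999
gripper_force: 0.0
```

Request:
apply_moves:
  commands:
    - [40,0,0,0,0]
    - [40,0,0,0,0]
    - [40,0,0,0,0]
    - [40,0,0,0,0]
    - [40,0,0,0,0]
    - [40,0,0,0,0]
    - [40,0,0,0,0]
  newtons: 28

```text
clock: 33.62
position: [0.4281, 0.1213, 0.0762]
ee_rot: [2.221, 2.221, 0.0]
force: [1.1, 0.5, 0.5]
width: 0.582
gripper_force: 28.0
```

Request:
apply_moves:
  commands:
    - [40,0,0,0.2,0]
    - [40,0,0,0.6,0]
    - [40,0,0,0.6,0]
    - [40,0,0,0.6,0]
    - [40,0,0,0.6,0]
    - [40,0,0,0.3,0]
    - [40,0,0,0,0]
    - [40,0,0,0,0]

```text
clock: 34.62
position: [0.4271, 0.1211, 0.2494]
ee_rot: [-2.221, -2.221, 0.002]
force: [0.4, 0.2, -5.1]
width: 0.583
gripper_force: 28.0
```

Request:
apply_moves:
  commands:
    - [40,0.34,-0.435,0,0]
    - [40,0.34,-0.435,0,0]
    - [40,0.34,-0.435,0,0]
    - [40,0.34,-0.435,0,0]
    - [40,0.34,-0.435,0,0]
    - [40,0.34,-0.435,0,0]
    - [40,0.34,-0.435,0,0]
    - [40,0.34,-0.435,0,0]
    - [40,0,0,0,0]
    - [40,0,0,0,0]
    - [40,0,0,0,0]

```text
clock: 36.0
position: [0.5906, -0.0865, 0.2495]
ee_rot: [-2.219, -2.221, 0.001]
force: [0.9, 0.1, -3.6]
width: 0.585
gripper_force: 28.0
```

Run:
```python
from h import *
s=observe();print(s["position"])
im,d=imaging.get_image("wrist");C=cam("wrist",s);cv2.imwrite("pics/w8.png",im[:,:,::-1])
for v in(160,165,170,175,180):print(v,ray((258,v),.012,*C).round(4))
```

```text
[ 0.59057455 -0.08645079  0.24948474]
160 [ 0.5923 -0.0797  0.012 ]
165 [ 0.5923 -0.0863  0.012 ]
170 [ 0.5923 -0.093   0.012 ]
175 [ 0.5923 -0.0998  0.012 ]
180 [ 0.5923 -0.1066  0.012 ]
```

View pics/w8.png

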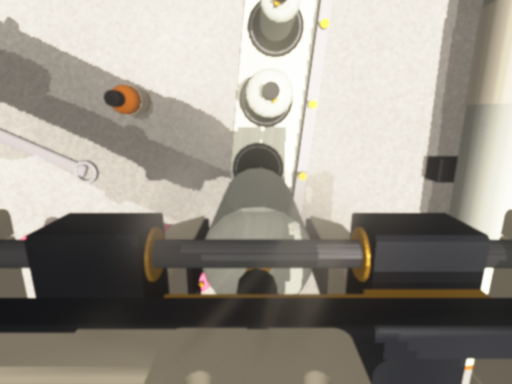

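Pad_4's ring is centred near (258,167), ≈ (0.592, -0.089). cyl_l stands in pad_3's ring.

Request:
apply_moves:
  commands:
    - [40,0.01,-0.04,-0.5,0]
    - [40,0,0,-0.5,0]
    - [40,0,0,-0.5,0]
    - [40,0,0,-0.5,0]
    - [40,0,0,-0.4,0]
    - [40,0,0,-0.15,0]
    - [40,0,0,-0.09,0]
    - [40,0,0,0,0]
    - [40,0,0,0,0]
    - [40,0,0,0,0]

```text
clock: 37.3
position: [0.5921, -0.09, 0.0923]
ee_rot: [2.221, 2.221, 0.001]
force: [0.3, 0.0, -3.3]
width: 0.579
gripper_force: 28.0
```

Request:
apply_moves:
  commands:
    - [40,0,0,-0.015,0]
    - [40,0,0,-0.01,0]
    - [40,0,0,0,0]
    - [40,0,0,0,0]

```text
clock: 37.8
position: [0.5917, -0.0899, 0.0902]
ee_rot: [2.222, 2.221, -0.0]
force: [0.5, 0.2, -4.9]
width: 0.586
gripper_force: 28.0
```

Request:
apply_moves:
  commands:
    - [40,0,0,-0.015,0]
    - [40,0,0,-0.015,0]
    - [40,0,0,0,0]
    - [40,0,0,0,0]

```text
clock: 38.3
position: [0.5917, -0.0899, 0.0884]
ee_rot: [2.222, 2.221, -0.0]
force: [0.1, 0.1, -4.6]
width: 0.587
gripper_force: 28.0
```

Request:
apply_moves:
  commands:
    - [40,0,0,-0.012,0]
    - [40,0,0,-0.01,0]
    - [40,0,0,0,0]
    - [40,0,0,0,0]

```text
clock: 38.8
position: [0.5919, -0.09, 0.0882]
ee_rot: [2.222, 2.221, 0.002]
force: [-3.9, 1.1, 9.5]
width: 0.582
gripper_force: 28.0
```

Contact. I'll release, rise, and back off toward -y to clear the view.

Request:
apply_moves:
  commands:
    - [65,0,0,0,0]
    - [75,0,0,0,0]
    - [90,0,0,0,0]
    - [100,0,0,0,0]
    - [100,0,0,0,0]
    - [100,0,0,0,0]
    - [100,0,0,0,0]
    - [100,0,0,0.35,0]
    - [100,0,0,0.7,0]
    - [100,0,0,0.7,0]
    - [100,0,0,0.7,0]
    - [100,0,0,0.4,0]

```text
clock: 40.3
position: [0.5923, -0.0903, 0.2604]
ee_rot: [2.221, 2.22, 0.003]
force: [0.5, 0.8, -0.4]
width: 0.997
gripper_force: 0.0
```

Request:
apply_moves:
  commands:
    - [100,-0.4,-0.6,0,0]
    - [100,-0.4,-0.6,0,0]
    - [100,-0.4,-0.6,0,0]
    - [100,-0.4,-0.6,0,0]
    - [100,-0.4,-0.6,0,0]
    - [100,-0.4,-0.6,0,0]
    - [100,0,0,0,0]
    - [100,0,0,0,0]
    - [100,0,0,0,0]

```text
clock: 41.42
position: [0.4486, -0.3048, 0.2579]
ee_rot: [-2.219, -2.223, -0.0]
force: [0.0, -0.1, -1.2]
width: 1.002
gripper_force: 0.0
```

Run:
```python
from h import *
out=[]
for n,x,y,w,h in(("top",155,115,190,65),("side",120,90,190,180)):
    im,d=imaging.get_image(n);C=cam(n);c=im[y:y+h,x:x+w]
    out.append(cv2.resize(c,(570,int(h*570/w))))
    for z,nm in((.092,"s"),(.107,"m"),(.122,"l"),(.137,"xl")):
        for b,a,wh in blobs(im,45,8,150):
            p=ray(b,z+(.012 if n=="top" else .003),*C)
            if .56<p[0]<.65 and -.13<p[1]<.21: print(n,nm,b.round(1),a,p[:2].round(4))
cv2.imwrite("pics/f9a.png",out[0][:,:,::-1]);cv2.imwrite("pics/f9b.png",out[1][:,:,::-1])
```

```text
side s [211.3 137.3] 44 [ 0.6218 -0.0435]
side s [192.3 167.2] 53 [0.6224 0.0654]
side s [170.9 202.7] 69 [0.6208 0.1696]
side m [211.3 137.3] 44 [ 0.6128 -0.0234]
side m [192.3 167.2] 53 [0.6134 0.082 ]
side m [170.9 202.7] 69 [0.6119 0.1828]
side l [229.3 109.8] 37 [ 0.6021 -0.1185]
side l [211.3 137.3] 44 [ 0.6039 -0.0032]
side l [192.3 167.2] 53 [0.6045 0.0986]
side l [170.9 202.7] 69 [0.603 0.196]
side xl [229.3 109.8] 37 [ 0.5932 -0.0943]
side xl [211.3 137.3] 44 [0.5949 0.0169]
side xl [192.3 167.2] 53 [0.5955 0.1152]
side xl [170.9 202.7] 69 [0.5941 0.2092]
```

View pics/f9b.png

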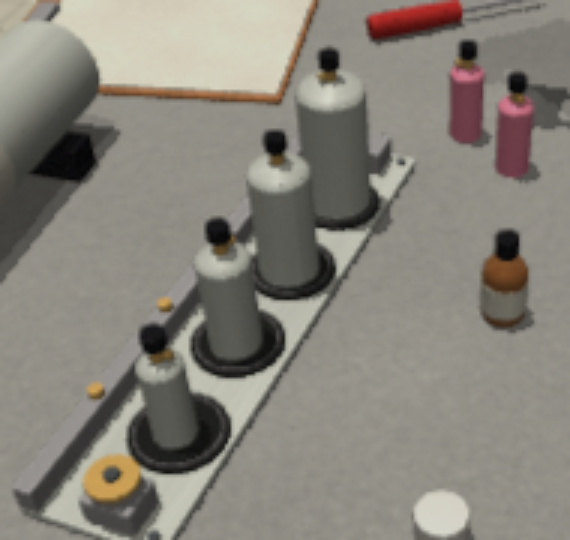

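View pics/f9a.png

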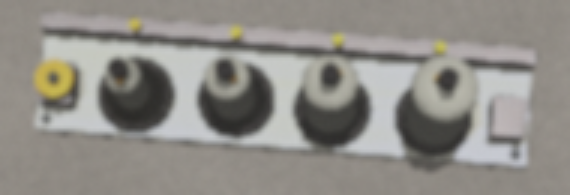

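All four cylinders stand upright, in order from the inlet wheel. Their knobs measure within about 7 mm of the pad centres, and the amber bottle is still standing.

```bash
python3 -c "
from cell import arm;print(arm.sign_off())"
```

```text
the job is handed in; nothing more can be done
None
```

I handed the job in at about 42 s of the 120 s: the four cylinders stand upright on the pads in size order from the inlet valve, within about 7 mm of the pad centres in the last images, with the amber bottle left untouched; the sign-off did not return a verdict.

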